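# Hold the torch in line with a clamped cylinder barrel to inspect its bore

## Robot

A 6-joint arm with a two-finger parallel gripper is mounted at the origin on the work surface. World frame = base frame: x ahead of the robot, y to its left, z up, the work surface at z = 0. Lengths are in m, angles in rad, forces in N, time in s.
With the tool pointing down it reaches from about 0.25 to 0.725 m from the base axis. Payload 4 kg.
Tool frame: the origin (TCP) lies at the very end of the fingers, on their centre line; the grasp point (between the pads) lies 19 mm behind it (bot.pinch_z is the distance from the TCP to the grasp point, in m); z points along the fingers, x is the direction in which the jaws open and shut, and the axes are right-handed (so a half turn about z gives the same grasp; the last joint's range is limited). The gripper opens to 85 mm and grips with 20 to 120 N. Pads are 22 mm wide; open, the fingers measure 114 mm over their backs; the gripper's body (76 mm by 85 mm) begins 54 mm behind the grasp point. The pads swing forward as they close: fully open they stand 13 mm farther back than shut.
Start: joints at [1.267, 0.241, 0.005, 1.335, 0, 1.571], TCP at [0.15, 0.477, 0.231] pointing down, gripper open.
Joint ranges: [-2.72, 2.72], [-1.05, 1.87], [-1.09, 1.28], [-1.99, 2.15], [-1.42, 1.44], [-3.14, 3.14]. Speed limits (rad/s): [2.79, 2.79, 3.14, 3.14, 3.14, 3.14].

## Interface

Orientations are given as a unit quaternion [x, y, z, w].
In Python, from workcell import bot gives the robot as it stands. The module is installed in compiled form; this text tells all that it offers.
- The arm moves only by the shell command python3 -m inch 'ROWS'. ROWS is JSON, a list of rows, each a list of 7 numbers: the shift along the tool's x, y, z scaled (see below), then the turn, a rotation vector about the tool's x, y, z scaled (see below), then the gripper command: -1 is fully open, 1 is shut, values between are in proportion. In form: [[x, y, z, wx, wy, wz, gripper], ...]. A call has exactly 8 rows; each row shifts and turns the commanded pose from where the row before left it, along the tool's axes as they then stand; what a row does not reach is not made up. The controller multiplies each number of a shift by 2.5 cm and each number of a turn by 180 degrees. A row lasts 1/10 s, in which the tool goes at most 50 mm and 8.59 degrees, less where a joint would pass 70% of its speed; a pose out of reach is approached as far as the arm can. A call with a number of a shift or a turn outside -1 to 1 is refused whole. A call with a gripper value outside its range is refused whole. The fingers move at their own pace and stop on an object; the grip force is fixed at half the most. Time passes only in rows, so rows that do not move let the fingers close, or fill a call up. It gives the time, the measured TCP pose, the force and the opening at its end, in the units of the state.
- bot.get_obs(): the state, without advancing time (a new reading comes with each control period).
- bot.camera(name): name is "scene" or "side" or "wrist"; returns (picture, depth): 384x512x3 uint8, blue, green, red; 384x512 float32, m along the optical axis (not along the pixel's ray), 0 where there is no reading.
- bot.get_calibration(name): a dict with "vfov" (degrees; the focal length in pixels is half the picture's height over the tangent of half this angle, whatever the lens; pixels are square), "cx", "cy" (the principal point, pixels), "R" (3x3) and "t" (3): a world point X has camera coordinates R X + t. Camera axes: x right, y down, z forward; pixel columns grow to the right and rows downward; lengths in m; the calibration is good to about 2 mm. The wrist camera is an equidistant fisheye: a pixel r from the principal point sees the ray r / f radians off the axis. A picture is of the moment at which its call begins: read the wrist's pose just before it. get_calibration takes no time and is no camera call; for the wrist camera it gives the pose at the moment of the call.
- bot.job_done(): hands the job in, once; it reports no verdict.
The state is a dict: "clock": time; "joint_pos": joint angles; "joint_vel": joint speeds; "tau": joint torques, N m; "eef_pos": TCP position; "tool_rot": TCP orientation; "ft_force": force on the tool from outside, world axes, zero at the start; "ft_torque": the same for the moment, N m; "grip_width": finger opening in m.
Only numpy, scipy, OpenCV 4.12 (cv2) and the standard library are available. Lean on these libraries where they do the work, as an engineer would, in place of code of your own. Each camera call takes 0.05 s, during which the arm holds its last target.

## Task

The bore of the cylinder barrel in the vise is to be looked at for scoring. Draw the longer of the two torches up out of the charging dock, turn it, and hold it in the air in line with the barrel's bore, lens facing the open upper end and about three centimetres short of it, so that its light falls straight down the bore. Finish while still holding it there, steady; do not let the torch touch the barrel or the vise, and leave everything else where it stands.

Things in the scene. Friction and masses are not known exactly. Their poses are not given: they have to be found in the camera images.
- torch_long: The longer torch: round, aluminium, 170 mm long, about 190 g. Origin at the centre of the lens face, +z along its axis to the tail. Head 34 mm in diameter for 32 mm, tapering by 44 mm to a straight 25 mm grip that runs to the tail; mass centre about 75 mm from the lens. Stands loose, upright, lens down in one of the dock's bays, tail 182 mm above the bench, the upper 124 mm clear of the dock.
- torch_short: The shorter torch: same shape, head and grip, but only 115 mm long. Also lens down in a bay of the dock (tail 127 mm above the bench). Origin at the centre of the lens face, +z to the tail. Leave it.
- battery: Spare battery, grey cylinder 32 mm in diameter and 75 mm tall, upright in the remaining bay of the dock. Origin at the centre of its foot, +z up. Leave it.
- dock: Black charging dock, fixed, 90 mm deep (x), 260 mm wide (y), 58 mm high, origin at the centre of its underside. Three round bays 41 mm in diameter and 46 mm deep (floor 12 mm above the bench) in a row along its own y at -80, 0 and +80 mm. Which thing stands in which bay varies.
- vise: Blue bench vise, fixed, on a swivel base, jaw tops 155 mm above the bench. Origin on the bench right below the middle of the 50 mm gap between the jaw faces; jaws 116 mm wide along its own x, screw along y, bar handle 240 mm out at -y and reaching 90 mm either side, anvil reaching 185 mm out at +y.
- barrel: Plain steel hydraulic cylinder barrel: tube 50 mm outside, 36 mm bore, 115 mm long, open at both ends, small port boss on the far side. Clamped firmly in the vise, 127 mm above the bench at its origin (on the bore axis, mid gap). Its +z is the bore axis, up out of the upper end; it leans 0.5 to 0.78 rad from vertical towards the vise's own -x (the robot's side).
- barrel_mouth (a point): Centre of the open upper end of the barrel, on the bore axis, 85 mm from the barrel's origin; about 187 to 202 mm above the bench. Its +z is the bore axis, pointing out of the mouth.
- piston: Aluminium piston, 35 mm in diameter, 26 mm high, lying on the bench near the vise; origin at the centre of its underside. Leave it.
- gland: Brass gland ring, 50 mm in diameter, 18 mm high, on the bench near the vise; origin at the centre of its underside. Leave it.
- spanner: Steel open spanner 170 mm long lying flat in front of the dock; origin at its middle underneath. Leave it.
- hammer: Hammer 260 mm long lying on the bench beyond the dock; origin at its middle underneath. Leave it.
- tin: Plain tin, 72 mm in diameter, 65 mm high; origin at the centre of its underside. Leave it.
- tray: Small yellow open parts tray 130 x 100 x 50 mm; origin at the centre of its underside. Leave it.
There are look-alikes about, which are no part of the job. What is shaped like the torch_long but red is not meant.

How it is judged:
On the way:
1. the longer torch is drawn up clear of the dock, in the fingers (z of torch_long in the frame of dock above 0.068 m and contact force between the fingers and torch_long above 1 N and contact force between torch_long and dock below 0.2 N), for 0.2 s.
At the end, for the whole second after the job is handed in: Fingers hold the longer torch still, touching nothing else, lens over 15 cm up, 10-70 mm out from the barrel mouth along the bore axis, within 15 mm of it each way, axes in line within 0.2 rad; barrel moved under 8 mm, short torch and battery under 20 mm, other things under 30 mm (x of torch_long in the frame of barrel_mouth between -0.015 and 0.015 m and y of torch_long in the frame of barrel_mouth between -0.015 and 0.015 m and z of torch_long in the frame of barrel_mouth between 0.01 and 0.07 m and angle between the z axis of torch_long and the z axis of barrel_mouth, either way round below 0.2 rad and angle between torch_long's own z axis and vertical below 1.3 rad and height (world z) of torch_long above 0.15 m and contact force between the fingers and torch_long above 1 N and contact force between torch_long and vise below 0.2 N and contact force between torch_long and dock below 0.2 N and linear speed of torch_long below 0.03 m/s and distance of barrel_mouth from where it was at the start of the episode below 0.008 m and distance of each of torch_short, battery from where it was at the start of the episode below 0.02 m and distance of each of piston, gland, spanner, hammer, tin, tray from where it was at the start of the episode below 0.03 m); the arm keeps its last pose, push and grip.
It fails at once if the torch touches the barrel or the vise (contact force between torch_long and vise above 1 N).
It fails at once if the barrel is shifted in the vise (distance of barrel_mouth from where it was at the start of the episode above 0.008 m).
It fails at once if something else is disturbed (distance of any of torch_short, battery from where it was at the start of the episode above 0.02 m or distance of any of piston, gland, spanner, hammer, tin, tray from where it was at the start of the episode above 0.03 m).
It also fails if it takes over 35 s, if anything falls off the work surface, if the arm or the gripper's body presses on something with over 40 N, if the wrist force passes 120 N, or if a joint passes its speed limit or range.

## Working session

There is one attempt and no reset: what is moved stays moved. The work goes in short steps, Python scripts to look and compute and a shell command to move; the robot and the scene stay as the last step left them, time stands still between calls to the robot, and variables do not carry over. Pictures are saved under pics/ and viewed, and the job is handed in when it is done.

```bash
mkdir -p pics
cat > h.py <<'E'
import numpy as np, cv2
from workcell import bot
def grab(n):
    c=bot.get_calibration(n); im,d=bot.camera(n); np.savez('pics/'+n+'.npz',im=im,d=d,R=c['R'],t=c['t'],cx=c['cx'],cy=c['cy'],v=c['vfov']); return im,d,c
def load(n): return np.load('pics/'+n+'.npz')
def cloud(n):
    z=load(n); d=z['d'];f=192/np.tan(np.radians(z['v'])/2)
    v,u=np.mgrid[:384,:512]
    P=np.stack([(u-z['cx'])/f*d,(v-z['cy'])/f*d,d],-1)
    W=(P-z['t'])@z['R']   # R^T (P-t)
    W[d==0]=np.nan
    return z['im'],W
E
python3 - <<'E'
from h import *
for n in ['scene','side']:
    im,d,c=grab(n); cv2.imwrite(f'pics/{n}0.png',cv2.resize(im,(800,600),interpolation=cv2.INTER_CUBIC)); print(n,c)
o=bot.get_obs(); print(o['clock'],o['eef_pos'],o['tool_rot'],o['grip_width'])
E
```

```text
scene {'vfov': 56.53933559341758, 'cx': 255.31162286383628, 'cy': 192.65614680193693, 'R': array([[-0.86427026,  0.50279036, -0.01545243],
       [ 0.41300169,  0.69172146, -0.59241119],
       [-0.28716986, -0.51838525, -0.80548755]]), 't': array([ 0.51324721, -0.13502642,  1.40574133])}
side {'vfov': 50.794588504259586, 'cx': 256.5892835856371, 'cy': 191.87796590437176, 'R': array([[ 0.81051136, -0.58553472, -0.01484658],
       [-0.42600085, -0.5719056 , -0.701033  ],
       [ 0.40198832,  0.57451987, -0.71297427]]), 't': array([-0.47757061,  0.29906613,  1.04574699])}
0.1 [0.14939127 0.47657931 0.23050216] [ 8.05951024e-01  5.91981478e-01 -7.58091686e-04  5.49882632e-04] 0.0853095067348225
```

View pics/scene0.png

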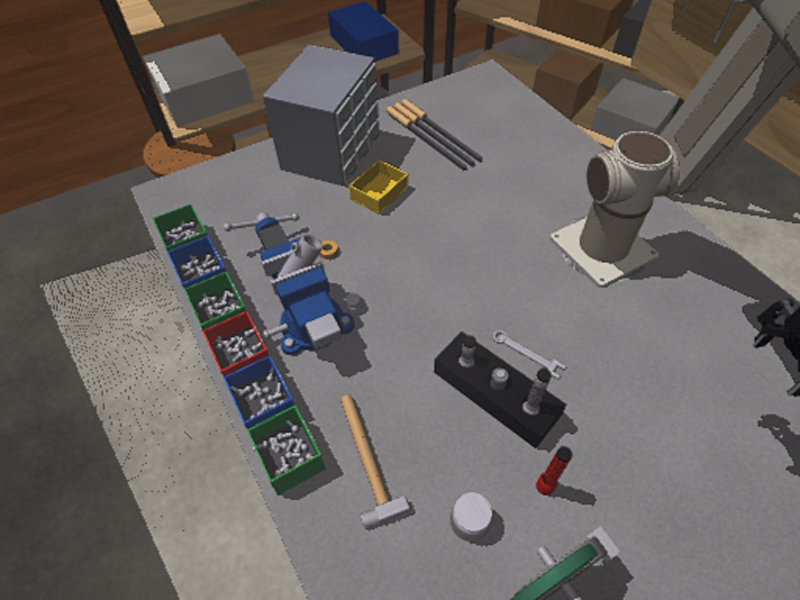

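View pics/side0.png

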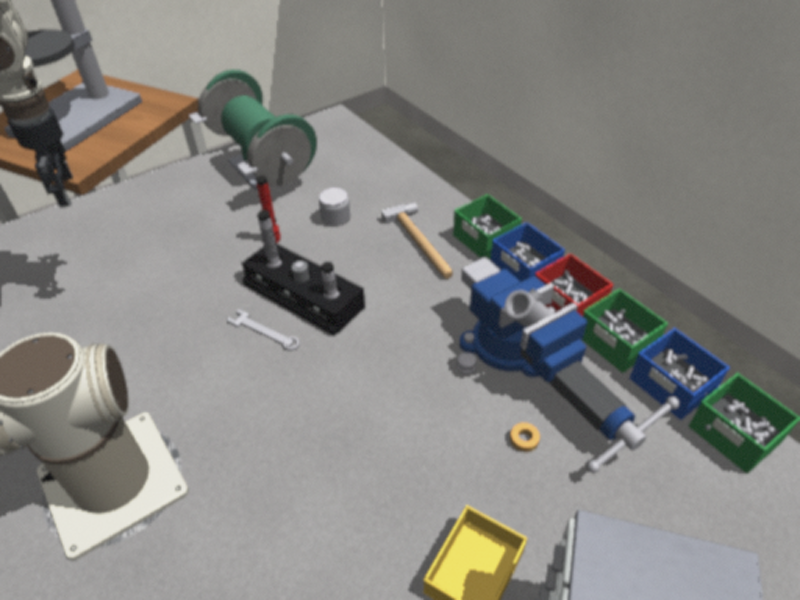

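The dock holds three things, in scene-picture pixels (side-view pixels in brackets):
- a tall grey torch at (538,390) (side 267,238)
- a battery at (500,378)
- a shorter torch at (467,350) (side 329,280)

A red torch stands outside the dock at (555,470). The tall grey one fits torch_long. I'll confirm it in an enlarged crop and measure.

Run:
```python
from h import *
ims,W=cloud('scene'); imd,V=cloud('side')
a=cv2.resize(ims[205:325,270:390],(400,400),interpolation=cv2.INTER_CUBIC)
b=cv2.resize(imd[105:215,150:260],(400,400),interpolation=cv2.INTER_CUBIC)
c=cv2.resize(ims[130:230,140:240],(400,400),interpolation=cv2.INTER_CUBIC)
d=cv2.resize(imd[155:255,280:380],(400,400),interpolation=cv2.INTER_CUBIC)
cv2.imwrite('pics/crop1.png',np.hstack([a,b])); cv2.imwrite('pics/crop2.png',np.hstack([c,d]))
A=np.vstack([W.reshape(-1,3),V.reshape(-1,3)]);src=np.r_[np.zeros(W[...,0].size),np.ones(V[...,0].size)]
def reg(x0,x1,y0,y1,z0,z1):
    m=(A[:,0]>x0)&(A[:,0]<x1)&(A[:,1]>y0)&(A[:,1]<y1)&(A[:,2]>z0)&(A[:,2]<z1); return A[m],src[m]
for nm,(u,v),im in [('long',(543,372),W),('short',(468,340),W),('batt',(500,375),W),('red',(565,455),W),('mouth',(310,240),W),('anvil',(322,330),W)]:
    print(nm, im[int(v*.64),int(u*.64)])
for nm,(u,v) in [('long',(265,218)),('short',(328,268)),('mouth',(515,302)),('anvil',(482,272))]:
    print(nm, V[int(v*.64),int(u*.64)])
```

```text
long [0.44997851 0.26502523 0.18254487]
short [0.50068192 0.11214323 0.12511297]
batt [0.47539704 0.195159   0.08530024]
red [0.51137587 0.40071718 0.17223054]
mouth [ 0.67182749 -0.24022586  0.18303815]
anvil [ 0.73855649 -0.05566255  0.12465009]
long [0.44609745 0.25888146 0.17702847]
short [0.49392779 0.10941577 0.12680469]
mouth [ 0.68363716 -0.20392498  0.17326688]
anvil [ 0.72787191 -0.07380724  0.12080292]
```

View pics/crop1.png

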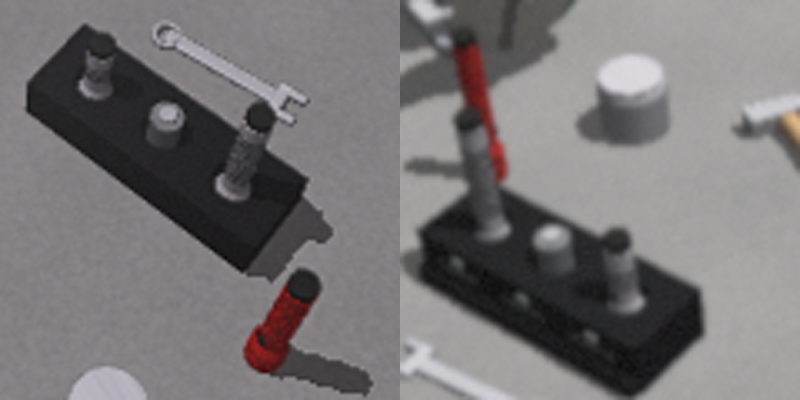

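View pics/crop2.png

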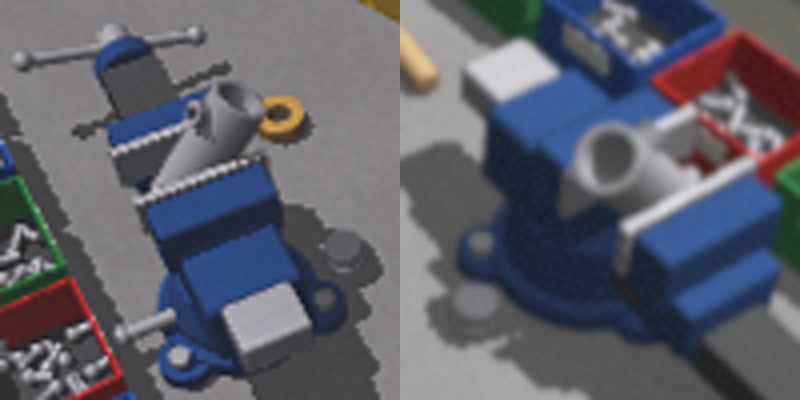

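The crops confirm it. The tall silver torch with the dark tail, in the end bay nearest the red look-alike, is the long one, and the red one stands outside the dock. The barrel leans towards the robot with its mouth open. Next I'll fit both.

```bash
cat > fit.py <<'E'
from h import *
from scipy.optimize import least_squares
ims,W=cloud('scene'); imd,V=cloud('side')
def sel(P,im,x0,x1,y0,y1,z0,z1):
    m=(P[...,0]>x0)&(P[...,0]<x1)&(P[...,1]>y0)&(P[...,1]<y1)&(P[...,2]>z0)&(P[...,2]<z1); return P[m],im[m]
# bench offset
for P,im in ((W,ims),(V,imd)):
    p,_=sel(P,im,.3,.5,-.2,0.05,-.03,.03); print('bench z',np.median(p[:,2]))
# long torch axis, vertical r=12.5 between z .10...175
for nm,(x,y),z0,z1 in [('long',(.447,.262),.105,.172),('short',(.497,.111),.10,.118),]:
    for tag,Ps in (('scene',[(W,ims)]),('side',[(V,imd)]),('both',[(W,ims),(V,imd)])):
        p=np.vstack([sel(P,im,x-.035,x+.035,y-.035,y+.035,z0,z1)[0] for P,im in Ps])
        r=least_squares(lambda q:np.hypot(p[:,0]-q[0],p[:,1]-q[1])-.0125,[x,y],loss='soft_l1',f_scale=.002)
        print(nm,tag,len(p),r.x,np.median(abs(r.fun)))
# barrel
def res(q,p):
    x,y,yaw,L=q
    vx=np.array([np.cos(yaw),np.sin(yaw),0]); a=-np.sin(L)*vx+np.array([0,0,np.cos(L)])
    d=p-[x,y,.127]; s=d@a; rr=np.linalg.norm(d-s[:,None]*a,axis=1)
    # distance to tube shell (annulus section [18,25]x[-30,85])
    q_=np.stack([abs(rr-.0215)-.0035,abs(s-.0275)-.0575],1)
    return np.linalg.norm(np.maximum(q_,0),axis=1)+np.minimum(q_.max(1),0)
for tag,Ps in (('scene',[(W,ims)]),('side',[(V,imd)]),('both',[(W,ims),(V,imd)])):
    pp=[]
    for P,im in Ps:
        p,c=sel(P,im,.6,.82,-.32,-.12,.135,.21); sat=c.max(1).astype(int)-c.min(1); pp.append(p[sat<40])
    p=np.vstack(pp)
    best=None
    for yaw in (-.6,-.3,0,.3):
      for L in (.55,.7):
        x0=.675+.085*np.sin(L)*np.cos(yaw);y0=-.22+.085*np.sin(L)*np.sin(yaw)
        r=least_squares(res,[x0,y0,yaw,L],args=(p,),loss='cauchy',f_scale=.0015)
        if best is None or r.cost<best.cost: best=r
    x,y,yaw,L=best.x; vx=np.array([np.cos(yaw),np.sin(yaw),0]); a=-np.sin(L)*vx+np.array([0,0,np.cos(L)])
    print('barrel',tag,len(p),best.x.round(4),'axis',a.round(4),'mouth',(np.array([x,y,.127])+.085*a).round(4),np.mean(abs(best.fun)<.003))
E
python3 fit.py
```

```text
bench z 0.0009184190240417469
bench z -0.0001675018273524382
long scene 106 [0.44838593 0.26835992] 0.00046216409960231353
long side 134 [0.44872123 0.26969462] 0.0009505377784342316
long both 240 [0.44846293 0.26912065] 0.000770090614690638
short scene 27 [0.49847925 0.116117  ] 0.0004857548156221945
short side 37 [0.49815249 0.11735902] 0.000897395053859492
short both 64 [0.49824955 0.11685406] 0.0007323876435830065
barrel scene 710 [ 0.7284 -0.2176  0.0424  0.6171] axis [-0.5781 -0.0245  0.8156] mouth [ 0.6793 -0.2197  0.1963] 0.45774647887323944
barrel side 788 [ 0.7241 -0.2348 -0.1215  0.662 ] axis [-0.6102  0.0745  0.7887] mouth [ 0.6723 -0.2285  0.194 ] 0.5774111675126904
barrel both 1498 [ 0.7248 -0.2252 -0.0606  0.6763] axis [-0.6247  0.0379  0.7799] mouth [ 0.6717 -0.222   0.1933] 0.5240320427236315
```

```bash
cat > fit2.py <<'E'
from fit import *
print('----')
def frame(q):
    x,y,yaw,L=q; vx=np.array([np.cos(yaw),np.sin(yaw),0]); a=-np.sin(L)*vx+np.array([0,0,np.cos(L)]); return np.array([x,y,.127]),a
def fitb(Ps,q0):
    q=np.array(q0)
    pp=[]
    for P,im in Ps:
        p,c=sel(P,im,.6,.82,-.32,-.12,.15,.23); sat=c.max(1).astype(int)-c.min(1); pp.append(p[sat<40])
    p0=np.vstack(pp)
    for it in range(8):
        o,a=frame(q); d=p0-o; s=d@a; rr=np.linalg.norm(d-s[:,None]*a,axis=1)
        # drop boss (far side = +vx of barrel) beyond 30mm & limit to free part
        m=(s>.035)&(s<.095)&(rr<.031)
        p=p0[m]; r=least_squares(res,q,args=(p,),loss='cauchy',f_scale=.001); q=r.x
    o,a=frame(q); return q,a,o+.085*a,len(p),np.median(abs(r.fun)),np.mean(abs(r.fun)<.002)
Q={}
for tag,Ps in (('scene',[(W,ims)]),('side',[(V,imd)]),('both',[(W,ims),(V,imd)])):
    for q0 in ([.725,-.225,-.06,.65],[.73,-.22,.05,.6],[.72,-.23,-.15,.7]):
        r=fitb(Ps,q0); print(tag,*[np.round(v,4) for v in r])
    Q[tag]=r[0]
# overlays
def proj(n,X):
    z=load(n); f=192/np.tan(np.radians(z['v'])/2); c=X@z['R'].T+z['t']; return np.stack([c[:,0]/c[:,2]*f+z['cx'],c[:,1]/c[:,2]*f+z['cy']],1)
def ov(q,n,u0,v0,w,k):
    im=cv2.resize(load(n)['im'][v0:v0+w,u0:u0+w],(w*k,w*k),interpolation=cv2.INTER_CUBIC)
    o,a=frame(q); e=np.cross(a,[0,1,0]);e/=np.linalg.norm(e);g=np.cross(a,e);t=np.linspace(0,2*np.pi,60)[:,None]
    for s,r_,c in ((.085,.025,(0,255,0)),(.085,.018,(0,255,255)),(.04,.025,(255,0,255))):
        X=o+s*a+r_*(np.cos(t)*e+np.sin(t)*g); uv=(proj(n,X)-[u0,v0]+.5)*k
        cv2.polylines(im,[np.int32(uv)],True,c,1)
    return im
if __name__=='__main__':
    cv2.imwrite('pics/ov1.png',np.hstack([ov(Q['both'],'scene',160,130,60,6),ov(Q['both'],'side',300,165,60,6)]))
    for P,im,t in ((W,ims,'sc'),(V,imd,'sd')):
        p,c=sel(P,im,.6,.85,-.4,0,.148,.162); c=c.astype(int); b=c[:,0]-c[:,2]>50; p=p[b]
        np.save(f'pics/jaw_{t}.npy',p)
        if len(p)<4: print(t,len(p)); continue
        for lo,hi in ((-.4,-.22),(-.22,0)):
            k=p[(p[:,1]>lo)&(p[:,1]<hi)]
            if len(k)>5: print(t,len(k),cv2.minAreaRect(np.float32(k[:,:2])*1000),np.median(k[:,2]))
E
python3 fit2.py
```

```text
bench z 0.0009184190240417469
bench z -0.0001675018273524382
long scene 106 [0.44838593 0.26835992] 0.00046216409960231353
long side 134 [0.44872123 0.26969462] 0.0009505377784342316
long both 240 [0.44846293 0.26912065] 0.000770090614690638
short scene 27 [0.49847925 0.116117  ] 0.0004857548156221945
short side 37 [0.49815249 0.11735902] 0.000897395053859492
short both 64 [0.49824955 0.11685406] 0.0007323876435830065
barrel scene 710 [ 0.7284 -0.2176  0.0424  0.6171] axis [-0.5781 -0.0245  0.8156] mouth [ 0.6793 -0.2197  0.1963] 0.45774647887323944
barrel side 788 [ 0.7241 -0.2348 -0.1215  0.662 ] axis [-0.6102  0.0745  0.7887] mouth [ 0.6723 -0.2285  0.194 ] 0.5774111675126904
barrel both 1498 [ 0.7248 -0.2252 -0.0606  0.6763] axis [-0.6247  0.0379  0.7799] mouth [ 0.6717 -0.222   0.1933] 0.5240320427236315
----
scene [ 0.7234 -0.2265 -0.0766  0.6459] [-0.6001  0.0461  0.7986] [ 0.6724 -0.2226  0.1949] 280 0.0009 0.7643
scene [ 0.7233 -0.2176  0.0413  0.5619] [-0.5323 -0.022   0.8463] [ 0.6781 -0.2195  0.1989] 302 0.0015 0.6126
scene [ 0.7234 -0.2265 -0.0766  0.6459] [-0.6001  0.04
[... 521 characters left out ...]
  0.6632] [-0.6148  0.0322  0.788 ] [ 0.6713 -0.2221  0.194 ] 669 0.0009 0.8296
both [ 0.7236 -0.2248 -0.0523  0.6632] [-0.6148  0.0322  0.788 ] [ 0.6713 -0.2221  0.194 ] 669 0.0009 0.8296
sc 110 ((727.8999633789062, -276.4102478027344), (26.74239730834961, 90.27769470214844), 87.81868743896484) 0.15075607453987752
sc 248 ((727.82177734375, -171.37405395507812), (38.717227935791016, 99.7851333618164), 86.60131072998047) 0.15067923408992764
sd 290 ((720.4027709960938, -276.87274169921875), (33.16730880737305, 99.55723571777344), 88.03765106201172) 0.1499099612787481
sd 188 ((724.7232666015625, -171.07705688476562), (30.87966537475586, 103.0008316040039), 87.51177215576172) 0.15012641069291355
```

View pics/ov1.png

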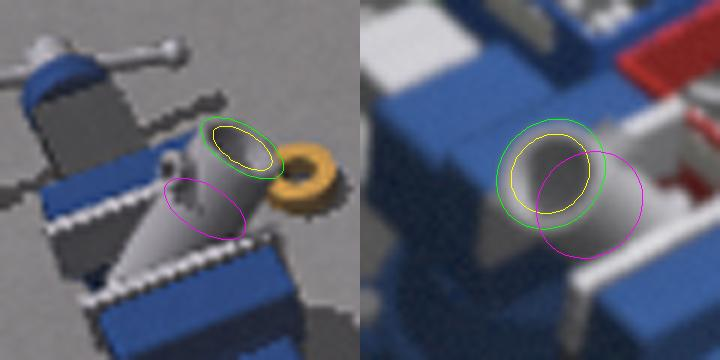

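The fits agree and the overlay sits on the mouth rim (scene crop 242,148; side crop 551,173). Measured values:
- long torch axis at (0.4485, 0.269)
- barrel mouth at (0.671, −0.222, 0.194)
- bore axis (−0.615, 0.032, 0.788)

The plan is a top grasp near the tail with tool z along the torch, so that aligning tool z with the bore aligns the torch.

First I'll turn 41.6° about tool z, then move over the torch.

```bash
python3 -m inch '[[0,0,0,0,0,0.0385,-1],[0,0,0,0,0,0.0385,-1],[0,0,0,0,0,0.0385,-1],[0,0,0,0,0,0.0385,-1],[0,0,0,0,0,0.0385,-1],[0,0,0,0,0,0.0385,-1],[0,0.6,0,0,0,0,-1],[0,0.8,0,0,0,0,-1]]'; python3 -m inch '[[0.5,0.9,0,0,0,0,-1],[0.5,0.9,0,0,0,0,-1],[0.5,0.9,0,0,0,0,-1],[0.5,0.9,0,0,0,0,-1],[0.5,0.9,0,0,0,0,-1],[0.5,0.9,0,0,0,0,-1],[0.5,0.9,0,0,0,0,-1],[0.5,0.9,0,0,0,0,-1]]'
cat > st.py <<'E'
from h import *
from scipy.spatial.transform import Rotation as Ro
import sys
def go(p,R=None):
    o=bot.get_obs(); R0=Ro.from_quat(o['tool_rot']); d=R0.inv().apply(np.array(p)-o['eef_pos'])/.025
    print('shift units',d.round(3)); 
    if R is not None: print('turn units',((R0.inv()*R).as_rotvec()/np.pi).round(4))
    print(o['clock'],o['eef_pos'].round(4),'F',o['ft_force'].round(2),'q',np.round(o['joint_pos'],3),'w',round(o['grip_width'],4)); print(R0.as_matrix().round(3))
E
python3 -c "
from st import *
go([.4485,.269,.138],Ro.from_matrix(np.array([[.8577,.5141,0],[.5141,-.8577,0],[0,0,-1]])))"
```

```text
clock: 0.9
eef_pos: [0.1677, 0.4462, 0.2307]
tool_rot: [0.963, 0.269, -0.0, 0.001]
ft_force: [-0.1, -0.0, 0.3]
grip_width: 0.0853
clock: 1.7
eef_pos: [0.3468, 0.3425, 0.2311]
tool_rot: [0.963, 0.268, -0.0, 0.0]
ft_force: [-0.4, -0.1, 0.3]
grip_width: 0.0854
shift units [1.964 4.616 3.724]
turn units [0.0002 0.0003 0.0012]
1.7 [0.3468 0.3425 0.2311] F [-0.42 -0.1   0.25] q [ 0.779  0.217 -0.027  1.329 -0.     1.806] w 0.0854
[[ 0.856  0.517 -0.   ]
 [ 0.517 -0.856 -0.001]
 [-0.001  0.001 -1.   ]]
```

```bash
python3 -m inch '[[0.4,0.9,0,0,0,0,-1],[0.4,0.9,0,0,0,0,-1],[0.4,0.9,0,0,0,0,-1],[0.4,0.9,0,0,0,0,-1],[0.37,0.6,0,0,0,0,-1],[0,0.4,0,0,0,0,-1],[0,0,0,0,0,0,-1],[0,0,0,0,0,0,-1]]'
python3 -c "
from st import *
go([.4485,.269,.138])
im,d,c=grab('wrist');cv2.imwrite('pics/w1.png',im);print({k:np.round(v,3) for k,v in c.items()})"
```

```text
clock: 2.5
eef_pos: [0.4469, 0.2711, 0.2312]
tool_rot: [0.964, 0.268, -0.0, -0.0]
ft_force: [-0.3, 0.4, 0.5]
grip_width: 0.0855
shift units [0.014 0.107 3.729]
2.5 [0.4469 0.2711 0.2312] F [-0.26  0.39  0.49] q [0.545 0.286 0.066 1.351 0.    1.574] w 0.0855
[[ 0.857  0.516 -0.001]
 [ 0.516 -0.857  0.   ]
 [-0.001 -0.    -1.   ]]
{'vfov': np.float64(65.706), 'cx': np.float64(255.362), 'cy': np.float64(189.757), 'R': array([[ 0.858,  0.514, -0.001],
       [ 0.492, -0.82 ,  0.293],
       [ 0.15 , -0.251, -0.956]]), 't': array([-0.522, -0.037,  0.381])}
```

View pics/w1.png

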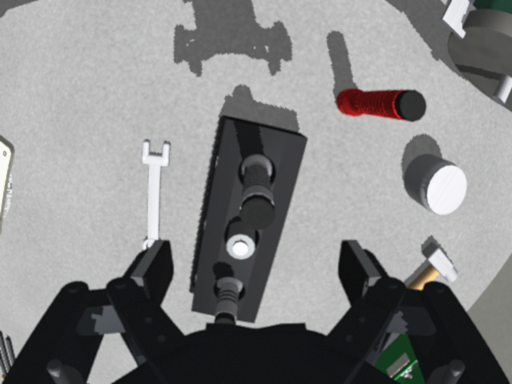

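The wrist view shows the torch's dark tail at (257,212), midway between the fingers at (160,260) and (352,260). The red look-alike is well to the right at (380,103). I'll descend with a small y correction, then close.

```bash
python3 -m inch '[[0,0.1,0,0,0,0,-1],[0,0,0.6,0,0,0,-1],[0,0,0.7,0,0,0,-1],[0,0,0.7,0,0,0,-1],[0,0,0.7,0,0,0,-1],[0,0,0.6,0,0,0,-1],[0,0,0.43,0,0,0,-1],[0,0,0,0,0,0,-1]]'
python3 -c "
from st import *
go([.4485,.269,.138])
im,d,c=grab('wrist');cv2.imwrite('pics/w2.png',im)"
```

```text
clock: 3.35
eef_pos: [0.4475, 0.2688, 0.1366]
tool_rot: [0.963, 0.268, -0.002, 0.0]
ft_force: [-0.5, 0.9, 0.7]
grip_width: 0.0854
shift units [ 0.04   0.014 -0.056]
3.35 [0.4475 0.2688 0.1366] F [-0.46  0.87  0.72] q [ 0.541  0.346 -0.104  1.124  0.     1.569] w 0.0854
[[ 0.857  0.516 -0.003]
 [ 0.516 -0.857 -0.002]
 [-0.003 -0.    -1.   ]]
```

View pics/w2.png

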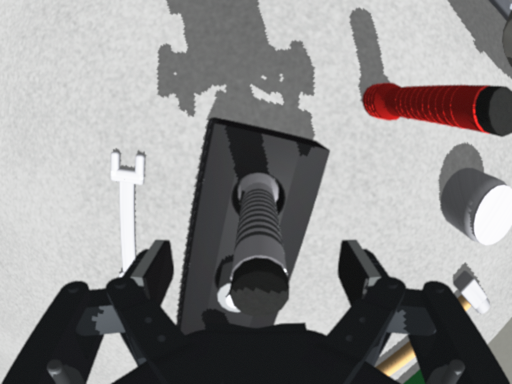

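The tail is now at (260,285), between the pads, so I'll close.

```bash
python3 -m inch '[[0,0,0,0,0,0,1],[0,0,0,0,0,0,1],[0,0,0,0,0,0,1],[0,0,0,0,0,0,1],[0,0,0,0,0,0,1],[0,0,0,0,0,0,1],[0,0,0,0,0,0,1],[0,0,0,0,0,0,1]]'
python3 -c "
from st import *
go([.4485,.269,.138])"
```

```text
clock: 4.2
eef_pos: [0.4492, 0.2693, 0.1387]
tool_rot: [0.964, 0.267, 0.001, -0.0]
ft_force: [-0.5, -1.0, 5.3]
grip_width: 0.0236
shift units [-0.031 -0.006  0.027]
4.2 [0.4492 0.2693 0.1387] F [-0.49 -1.    5.27] q [ 0.54   0.344 -0.101  1.124  0.     1.57 ] w 0.0236
[[ 0.857  0.515  0.001]
 [ 0.515 -0.857  0.001]
 [ 0.001 -0.    -1.   ]]
```

```bash
python3 -m inch '[[0,0,-0.4,0,0,0,1],[0,0,-0.6,0,0,0,1],[0,0,-0.6,0,0,0,1],[0,0,-0.6,0,0,0,1],[0,0,-0.6,0,0,0,1],[0,0,-0.6,0,0,0,1],[0,0,-0.4,0,0,0,1],[0,0,0,0,0,0,1]]';python3 -m inch '[[0,0,-0.6,0,0,0,1],[0,0,-0.8,0,0,0,1],[0,0,-0.8,0,0,0,1],[0,0,-0.8,0,0,0,1],[0,0,-0.8,0,0,0,1],[0,0,-0.6,0,0,0,1],[0,0,0,0,0,0,1],[0,0,0,0,0,0,1]]'
cat > tgt.py <<'E'
from st import *
a=np.array([-.6148,.0322,.788]);a/=np.linalg.norm(a); mouth=np.array([.6713,-.2221,.194])
z=-a; x=np.array([1,0,0])-z[0]*z; x=np.array([.788,-.0412,.615]); x-=x@z*z; x/=np.linalg.norm(x)
RT=Ro.from_matrix(np.stack([x,np.cross(z,x),z],1))
E
python3 -c "
from tgt import *
go([.4485,.269,.4],RT)
im,d,c=grab('side');cv2.imwrite('pics/s2.png',cv2.resize(im[60:260,130:330],(600,600),interpolation=cv2.INTER_CUBIC));grab('scene')"
```

```text
clock: 5.0
eef_pos: [0.4493, 0.2693, 0.2343]
tool_rot: [0.964, 0.267, 0.001, -0.0]
ft_force: [-0.0, 0.2, -1.7]
grip_width: 0.0235
clock: 5.8
eef_pos: [0.4486, 0.2689, 0.3419]
tool_rot: [0.964, 0.267, -0.001, 0.0]
ft_force: [-0.1, -0.5, -1.9]
grip_width: 0.0238
shift units [-0.007 -0.004 -2.322]
turn units [-0.0625  0.2052  0.1819]
5.8 [0.4486 0.2689 0.3419] F [-0.08 -0.45 -1.85] q [0.54  0.274 0.333 1.632 0.    1.57 ] w 0.0238
[[ 0.857  0.515 -0.001]
 [ 0.515 -0.857 -0.001]
 [-0.001 -0.    -1.   ]]
```

View pics/s2.png

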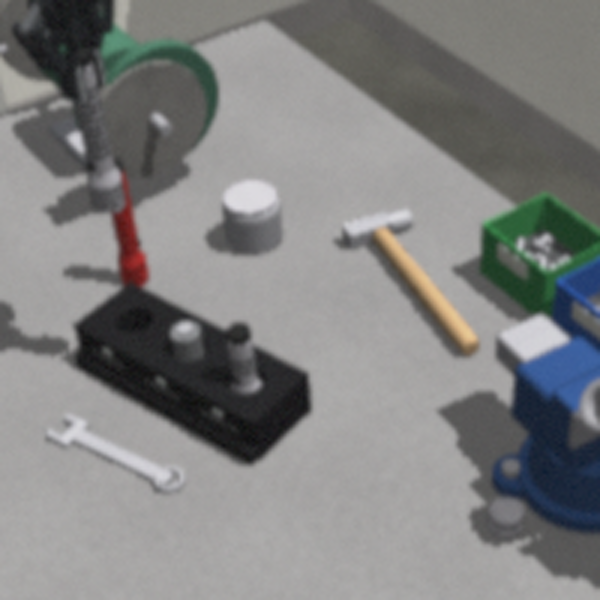

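The long torch is out of the dock and in the fingers, with its head at (105,188) above the empty bay at (135,320). The short torch and battery are still in place. Now I'll turn it to the bore direction, in 7 equal rows.

```bash
python3 -m inch '[[0,0,-0.5,-0.009,0.0293,0.026,1],[0,0,-0.5,-0.009,0.0293,0.026,1],[0,0,0,-0.009,0.0293,0.026,1],[0,0,0,-0.009,0.0293,0.026,1],[0,0,0,-0.009,0.0293,0.026,1],[0,0,0,-0.009,0.0293,0.026,1],[0,0,0,-0.009,0.0293,0.026,1],[0,0,0,0,0,0,1]]'
python3 -c "
from tgt import *
go(mouth+.241*a,RT); print(mouth+.241*a)"
```

```text
clock: 6.7
eef_pos: [0.4445, 0.2682, 0.3639]
tool_rot: [0.946, -0.022, 0.324, 0.011]
ft_force: [-0.3, -0.2, -1.9]
grip_width: 0.0237
shift units [ 3.659 19.127  1.955]
turn units [0.0007 0.0012 0.0018]
6.7 [0.4445 0.2682 0.3639] F [-0.31 -0.16 -1.95] q [ 0.822 -0.111 -0.224  0.998 -0.491  2.323] w 0.0237
[[ 0.79  -0.049  0.612]
 [-0.035 -0.999 -0.034]
 [ 0.613  0.005 -0.79 ]]
[ 0.52313023 -0.21433964  0.38391181]
```

```bash
python3 -m inch '[[0,0.4,0,0,0,0,1],[0,0.8,0,0,0,0,1],[0,0.9,0,0,0,0,1],[0,0.9,0,0,0,0,1],[0,0.9,0,0,0,0,1],[0,0.9,0,0,0,0,1],[0,0.9,0,0,0,0,1],[0,0.9,0,0,0,0,1]]'; python3 -m inch '[[0,0.9,0,0,0,0,1],[0,0.9,0,0,0,0,1],[0,0.9,0,0,0,0,1],[0,0.9,0,0,0,0,1],[0,0.9,0,0,0,0,1],[0,0.9,0,0,0,0,1],[0,0.9,0,0,0,0,1],[0,0.7,0,0,0,0,1]]'
python3 -c "
from tgt import *
go(mouth+.241*a,RT)"
```

```text
clock: 7.5
eef_pos: [0.4391, 0.1022, 0.3688]
tool_rot: [0.945, -0.025, 0.326, 0.009]
ft_force: [-0.5, -0.2, -1.8]
grip_width: 0.0233
clock: 8.3
eef_pos: [0.4293, -0.0733, 0.3691]
tool_rot: [0.945, -0.026, 0.326, 0.01]
ft_force: [-0.2, -0.8, -1.3]
grip_width: 0.0241
shift units [3.555 5.429 2.045]
turn units [ 0.001  -0.0005 -0.0003]
8.3 [ 0.4293 -0.0733  0.3691] F [-0.18 -0.84 -1.35] q [-0.253 -0.424 -0.45   0.89   0.12   1.413] w 0.0241
[[ 0.786 -0.055  0.616]
 [-0.042 -0.998 -0.035]
 [ 0.617  0.002 -0.787]]
```

```bash
python3 -m inch '[[0.5,0.7,0,0,0,0,1],[0.5,0.8,0,0,0,0,1],[0.5,0.8,0,0,0,0,1],[0.5,0.8,0.2,0,0,0,1],[0.5,0.8,0.3,0,0,0,1],[0.5,0.7,0.5,0,0,0,1],[0.5,0.5,0.6,0,0,0,1],[0,0.25,0.4,0,0,0,1]]'; python3 -m inch '[[0,0,0,0,0,0,1],[0,0,0,0,0,0,1],[0,0,0,0,0,0,1],[0,0,0,0,0,0,1],[0,0,0,0,0,0,1],[0,0,0,0,0,0,1],[0,0,0,0,0,0,1],[0,0,0,0,0,0,1]]'
python3 -c "
from tgt import *
go(mouth+.241*a,RT)
for n in ('scene','side'):
    im,d,c=grab(n)
    cv2.imwrite('pics/%s3.png'%n,cv2.resize(im,(800,600),interpolation=cv2.INTER_CUBIC))
grab('wrist'); cv2.imwrite('pics/w3.png',load('wrist')['im'])
"
```

```text
clock: 9.1
eef_pos: [0.5232, -0.2128, 0.3836]
tool_rot: [0.945, -0.026, 0.326, 0.01]
ft_force: [0.3, 0.2, -1.5]
grip_width: 0.0234
clock: 9.9
eef_pos: [0.5221, -0.2094, 0.383]
tool_rot: [0.945, -0.025, 0.326, 0.009]
ft_force: [0.4, -0.4, -2.0]
grip_width: 0.0236
shift units [0.063 0.194 0.003]
turn units [ 0.0003 -0.0005  0.    ]
9.9 [ 0.5221 -0.2094  0.383 ] F [ 0.39 -0.44 -2.05] q [-0.537 -0.119 -0.204  0.879  0.29   1.178] w 0.0236
[[ 0.786 -0.053  0.616]
 [-0.041 -0.999 -0.033]
 [ 0.617  0.001 -0.787]]
```

View pics/scene3.png

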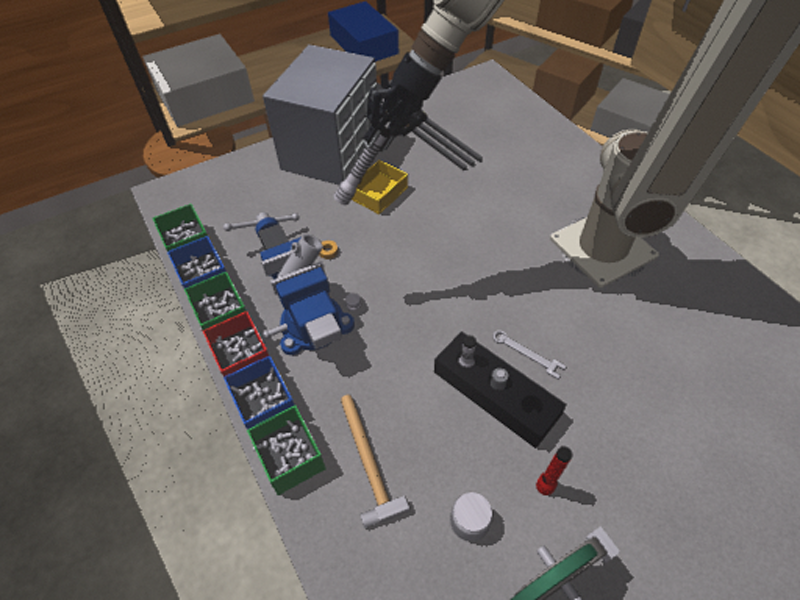

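View pics/side3.png

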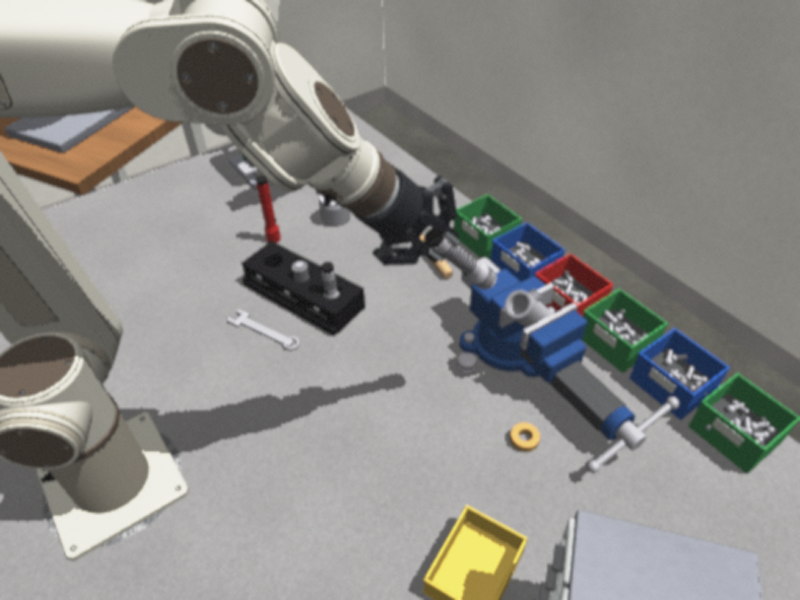

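View pics/w3.png

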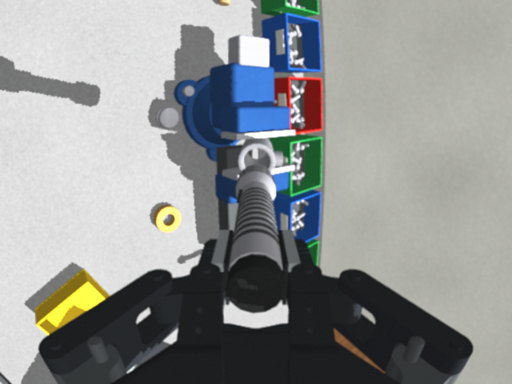

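The scene view shows the torch at (358,180) aimed at the mouth (310,243). The wrist view shows the head at (257,180) right in front of the mouth at (257,155). Now I'll fit the torch's actual pose from the depth images.

```bash
cat > tfit.py <<'E'
from tgt import *
from scipy.optimize import least_squares
def tf(names,verbose=True):
    o=bot.get_obs(); R0=Ro.from_quat(o['tool_rot']).as_matrix(); ax=-R0[:,2]; l0=o['eef_pos']-.126*R0[:,2]
    pp=[]
    for n in names:
        im,P=cloud(n); P=P.reshape(-1,3); P=P[~np.isnan(P[:,0])]; d=P-l0; s=d@ax; r=np.linalg.norm(d-s[:,None]*ax,axis=1)
        pp.append(P[(s>-.02)&(s<.105)&(r<.03)])
    p=np.vstack(pp); e1=R0[:,0];e2=R0[:,1]
    def ge(q): 
        A=ax+q[3]*e1+q[4]*e2; A/=np.linalg.norm(A); return l0+q[0]*e1+q[1]*e2+q[2]*ax,A
    def f(q):
        L,A=ge(q); d=p-L; s=d@A; r=np.linalg.norm(d-s[:,None]*A,axis=1)
        R=np.interp(s,[.032,.044],[.017,.0125]); side=r-R; cap=-s
        return np.where((side>0)&(cap>0),np.hypot(side,cap),np.maximum(side,cap))
    r=least_squares(f,np.zeros(5),loss='cauchy',f_scale=.001); L,A=ge(r.x)
    d=L-mouth; k=d@a; off=d-k*a
    print(names,len(p),'q',r.x.round(4),'lens',L.round(4),'along',k.round(4),'off(tool x,y)',(off@R0[:,0]).round(4),(off@R0[:,1]).round(4),'ang',np.arccos(A@a).round(3),'med',np.median(abs(r.fun)).round(4))
    return L,A
if __name__=='__main__':
    for n in (['scene'],['side'],['scene','side']): tf(n)
E
python3 tfit.py; sed -i 's/^for tag,Ps in/if 1:\n  pass\nfor tag,Ps in/' /dev/null; python3 fit2.py | sed -n '/----/,$p' | grep -v s[cd]\
```

```text
['scene'] 135 q [ 0.0043 -0.0237 -0.0179  0.0321  0.0903] lens [ 0.4602 -0.1825  0.4706] along 0.349 off(tool x,y) 0.0025 -0.0285 ang 0.094 med 0.0031
['side'] 35 q [-0.0055  0.0039 -0.034   0.2972  0.2837] lens [ 0.461  -0.2102  0.4519] along 0.333 off(tool x,y) -0.0072 -0.0009 ang 0.388 med 0.0021
['scene', 'side'] 170 q [ 0.0051 -0.022  -0.0178  0.0225  0.0666] lens [ 0.4606 -0.1842  0.4712] along 0.3492 off(tool x,y) 0.0033 -0.0268 ang 0.069 med 0.0049
----
scene [ 0.7232 -0.2239 -0.0152  0.6552] [-0.6093  0.0093  0.7929] [ 0.6714 -0.2231  0.1944] 271 0.001 0.7638
scene [ 0.7253 -0.2175  0.0989  0.5877] [-0.5518 -0.0547  0.8322] [ 0.6784 -0.2222  0.1977] 303 0.0019 0.5347
scene [ 0.7232 -0.224  -0.0192  0.6577] [-0.6112  0.0118  0.7914] [ 0.6713 -0.223   0.1943] 270 0.001 0.763
side [ 0.7237 -0.225  -0.0568  0.6664] [-0.6171  0.0351  0.7861] [ 0.6713 -0.222   0.1938] 396 0.0007 0.8864
side [ 0.7237 -0.225  -0.0568  0.6664] [-0.6171  0.0351  0.7861] [ 0.6713 -0.222   0.1938] 396 0.0007 0.8864
side [ 0.7237 -0.225  -0.0568  0.6664] [-0.6171  0.0351  0.7861] [ 0.6713 -0.222   0.1938] 396 0.0007 0.8864
both [ 0.7234 -0.2246 -0.0435  0.6623] [-0.6143  0.0267  0.7886] [ 0.6712 -0.2223  0.194 ] 667 0.0008 0.8246
both [ 0.7234 -0.2246 -0.0435  0.6623] [-0.6143  0.0267  0.7886] [ 0.6712 -0.2223  0.194 ] 667 0.0008 0.8246
both [ 0.7234 -0.2246 -0.0435  0.6623] [-0.6143  0.0267  0.7886] [ 0.6712 -0.2223  0.194 ] 667 0.0008 0.8246sed: couldn't edit /dev/null: not a regular file
  return _methods._mean(a, axis=axis, dtype=dtype,
  ret = ret.dtype.type(ret / rcount)
```

The lens guess had the wrong sign, since the lens lies ahead along tool z. I'll fix that.

```bash
sed -i "s/-.126\*R0/+.126*R0/" tfit.py; python3 tfit.py
```

```text
['scene'] 313 q [ 0.0005  0.0007  0.0003  0.0042 -0.0044] lens [ 0.5999 -0.2144  0.2842] along 0.1153 off(tool x,y) -0.001 -0.004 ang 0.006 med 0.0009
['side'] 353 q [-0.0005 -0.0007 -0.0006 -0.      0.0072] lens [ 0.5998 -0.213   0.2829] along 0.1143 off(tool x,y) -0.002 -0.0054 ang 0.006 med 0.0005
['scene', 'side'] 666 q [-0.0002 -0.0004 -0.0002  0.0015  0.0044] lens [ 0.5997 -0.2133  0.2834] along 0.1147 off(tool x,y) -0.0016 -0.0051 ang 0.004 med 0.0008
```

The torch fit has sub-mm residuals and the axes align to 0.004 rad. The lens is 115 mm out, with offsets of 1.6 and 5 mm. I'll correct those and advance 80 mm.

```bash
python3 -m inch '[[0.06,0.2,0,0,0,0,1],[0,0,0.3,0,0,0,1],[0,0,0.5,0,0,0,1],[0,0,0.6,0,0,0,1],[0,0,0.5,0,0,0,1],[0,0,0.3,0,0,0,1],[0,0,0,0,0,0,1],[0,0,0,0,0,0,1]]'
python3 -c "
from h import *
grab('scene');grab('side')"; python3 tfit.py
```

```text
clock: 10.85
eef_pos: [0.557, -0.2163, 0.3404]
tool_rot: [0.945, -0.025, 0.326, 0.009]
ft_force: [-0.3, -1.2, -1.8]
grip_width: 0.0235
['scene'] 292 q [-0.0006  0.0003 -0.0005  0.0047 -0.0002] lens [ 0.6346 -0.2211  0.2415] along 0.06 off(tool x,y) 0.0003 0.0009 ang 0.003 med 0.001
['side'] 315 q [-0.0009 -0.0006 -0.002   0.0011  0.0044] lens [ 0.6353 -0.2202  0.2402] along 0.0586 off(tool x,y) 0.0001 -0.0 ang 0.003 med 0.0005
['scene', 'side'] 607 q [-0.0008 -0.0004 -0.0013  0.0025  0.0035] lens [ 0.635  -0.2204  0.2407] along 0.0592 off(tool x,y) 0.0001 0.0002 ang 0.002 med 0.0007
```

Offsets are now about 0. There are 26 mm left to go, so I'll advance 1.04 units.

```bash
python3 -m inch '[[0,0,0.2,0,0,0,1],[0,0,0.3,0,0,0,1],[0,0,0.3,0,0,0,1],[0,0,0.2,0,0,0,1],[0,0,0,0,0,0,1],[0,0,0,0,0,0,1],[0,0,0,0,0,0,1],[0,0,0,0,0,0,1]]'
python3 -m inch '[[0,0,0,0,0,0,1],[0,0,0,0,0,0,1],[0,0,0,0,0,0,1],[0,0,0,0,0,0,1],[0,0,0,0,0,0,1],[0,0,0,0,0,0,1],[0,0,0,0,0,0,1],[0,0,0,0,0,0,1]]'
python3 -c "
from h import *
a=grab('scene')[0];b=grab('side')[0]
cv2.imwrite('pics/f4.png',np.hstack([cv2.resize(a[90:230,140:280],(400,400),interpolation=cv2.INTER_CUBIC),cv2.resize(b[110:250,250:390],(400,400),interpolation=cv2.INTER_CUBIC)]))"; python3 tfit.py; python3 -c "
from st import *
go([0,0,0])"
```

```text
clock: 11.75
eef_pos: [0.5724, -0.2174, 0.3213]
tool_rot: [0.945, -0.025, 0.326, 0.009]
ft_force: [0.7, 0.3, -2.1]
grip_width: 0.0236
clock: 12.55
eef_pos: [0.5723, -0.2173, 0.3208]
tool_rot: [0.945, -0.025, 0.326, 0.009]
ft_force: [0.1, 0.4, -2.1]
grip_width: 0.0235
['scene'] 283 q [ 0.0001  0.0008 -0.0004  0.0083 -0.0058] lens [ 0.6502 -0.2223  0.2213] along 0.0345 off(tool x,y) 0.0002 0.0013 ang 0.01 med 0.001
['side'] 289 q [-0.0005 -0.0008 -0.0007  0.0008  0.0092] lens [ 0.65   -0.2207  0.2208] along 0.0343 off(tool x,y) -0.0003 -0.0003 ang 0.008 med 0.0004
['scene', 'side'] 572 q [-0.0004 -0.0005 -0.0011  0.0062  0.0065] lens [ 0.6503 -0.221   0.2205] along 0.0338 off(tool x,y) -0.0003 0.0 ang 0.007 med 0.0007
shift units [-26.269  -7.473  -4.281]
12.65 [ 0.5723 -0.2173  0.3208] F [ 0.25  0.   -2.29] q [-0.493 -0.004 -0.26   0.698  0.266  1.215] w 0.0235
[[ 0.786 -0.053  0.616]
 [-0.041 -0.999 -0.033]
 [ 0.617  0.001 -0.787]]
```

View pics/f4.png

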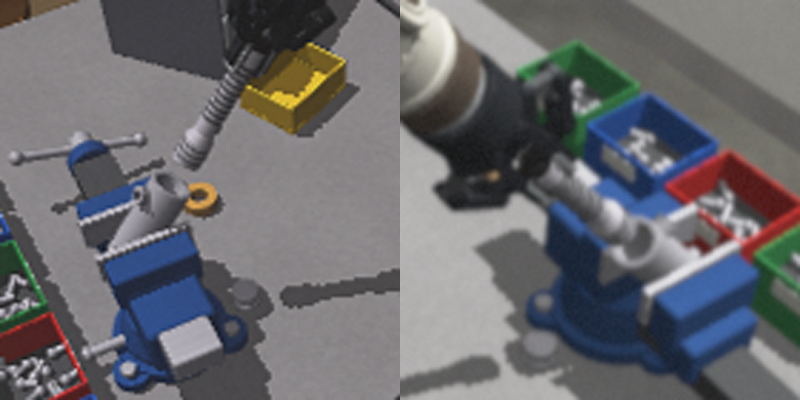

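Both views show the lens (scene crop 188,158; side crop 625,225) in line with the mouth (168,188; 645,245), with a clear gap and nothing disturbed. The arm is steady, so I'm handing in.

```bash
python3 -c "
from h import *
print(bot.job_done())"
```

```text
the job is handed in; nothing more can be done
None
```

I gripped the longer torch from above near its tail, drew it up out of the dock and turned it to the bore direction. I handed the job in with it held still in front of the barrel mouth, at about 12.7 s of the 35 s allowed.

**Position:** The last fits to the camera depth put the lens about 34 mm out from the mouth. It was under 1.5 mm off the bore axis, with the axes in line to about 0.01 rad and the lens 0.22 m above the bench.

**Steadiness and contact:** The fingers held at a 23.5 mm opening. The outside force on the tool was about 2 N, which is just the torch's weight. Nothing looked disturbed in the final crops or in the full views taken just before.

**Disagreements:**
- The scene and side cameras differed by 1–2 mm on the torch. They also gave slightly different barrel yaw, by about 0.04 rad.
- From one starting guess, the scene-only barrel fit settled on a poorer solution, about 6 mm away at the mouth. I used the joint fit of both cameras, whose overlay sat on the mouth rim.
- My first fit of the held torch used a wrong sign and gave nonsense; I corrected it before moving in.

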